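# Let the ratchet hold-down onto the tube

### The job

On the welding bench a ratchet hold-down is parked with its red arm up above a square steel tube lying in the cradle. Press the yellow thumb tab of the pawl right down so that the ratchet is free, then push the arm down by its black crossbar until its copper pad rests on the tube, and leave it there with the pawl still free. Do not lift or shift the tube, and leave the other things on the bench where they are.

Things in the scene. Friction and masses are not known exactly. Their poses are not given: they have to be found in the camera images.
- clamp: ratchet hold-down bolted to the bench: grey base plate 100 (x) by 380 (y) by 10 mm, blue side plates up to 148 mm. Origin: centre of the underside, on the bench; z up. The red arm's hinge lies along its x at y +50, z 103 mm; the arm points to -y. The yellow pawl's pivot lies along its x at y +115, z 137 mm; the pawl's thumb tab points to +y. Tube cradle at y -85 mm.
- tab (a point): centre of the top face of the pawl's yellow thumb tab, 36 mm (clamp x) by 32 mm (clamp y), 45 mm beyond the pawl's pivot in the clamp's +y direction, about 168 mm above the bench at the start. Pressed down it swings with the pawl, sinking about 17 mm to its stop.
- pawl (a joint): angle of the yellow pawl, rad: 0 = hook seated in the ratchet teeth, the arm cannot go down; 0.35 = tab pressed fully down on its stop. The hook clears the teeth from about 0.15. Takes about 3 to 4 N on the tab until it meets its stop; stays where it is left.
- crossbar (a point): centre of the black round crossbar at the free end of the red arm: 22 mm in diameter, 80 mm long along the clamp's x, 210 mm from the hinge axis. About 242 mm above the bench when raised, 103 mm when the arm is level. It moves on an arc about the hinge.
- hold_arm (a joint): angle of the red arm, rad: 0 = fully raised (0.72 above level), growing downwards; 0.72 = level, copper pad resting on the tube. Pawl seated: at most about 0.08 of slack. Pawl free: about 3 to 5 N on the crossbar push it down, it stays where it is left, and goes hard when the pad meets the tube.
- pad (a point): centre of the flat underside of the round copper pad (28 mm across) under the arm, 135 mm from the hinge; it lands on the tube
- tube_mid (a point): centre of the loose square steel tube, 40 by 40 by 220 mm, that lies in the cradle along the clamp's x; its top is 20 mm above this point, 75 mm above the bench
- offcut_mid (a point): a loose 50 mm length of 30 mm square steel tube; the point is about its middle; a bystander
- magnet_mid (a point): a loose red L-shaped welding magnet, 70 mm legs, 16 mm high; the point is about its middle; a bystander
- pencil_mid (a point): a loose red flat carpenter's pencil, 150 mm long; the point is about its middle; a bystander
- earmuffs_mid (a point): a loose pair of black ear defenders lying on the bench; the point is about its middle; a bystander
- spray_mid (a point): a loose blue spray can, 60 mm across, 160 mm tall; the point is about its middle; a bystander
- tin_mid (a point): a loose green tin, 72 mm across, 70 mm tall; the point is about its middle; a bystander
- hammer_mid (a point): a loose hammer lying on the bench; the point is about its middle; a bystander
Not all that is in view belongs to the job. Leave any turquoise look-alike of the part that bears tube_mid alone.

How it is judged:
By the outcome, as a careful person would: the job done as asked, in the order asked, and still so for the second after the job is handed in, with the robot touching nothing.
It also fails if it takes over 48 s, if anything falls off the work surface, if the arm or the gripper's body presses on something with over 40 N, if the wrist force passes 120 N, or if a joint passes its speed limit or range.

### The arm

A 6-joint arm with a two-finger parallel gripper is mounted at the origin on the work surface. World frame = base frame: x ahead of the robot, y to its left, z up, the work surface at z = 0. Lengths are in m, angles in degrees, forces in N, time in s.
With the tool pointing down it reaches from about 0.4 to 0.825 m from the base axis. Payload 7 kg.
Tool frame: the origin (TCP) lies at the very end of the fingers, on their centre line; the grasp point (between the pads) lies hold_point_z behind it (hold_point_z is the distance from the TCP to the grasp point, in m); z points along the fingers, y is the direction in which the jaws open and shut (so a half turn about z gives the same grasp; the last joint's range is limited). The gripper opens to 88 mm and grips with 3 to 60 N. Pads are 19 mm wide; open, the fingers measure 130 mm over their backs; the gripper's body (78 mm by 193 mm) begins 47 mm behind the grasp point.
Start: joints at [-49.498, 20.546, 0.682, 0, -70.136, -16.507], TCP at [0.274, -0.617, 0.227] pointing down, gripper open.
Joint ranges: [-176.03, 176.03], [-82.01, 121.73], [-58.28, 71.71], [-173.87, 95.51], [-174.79, -0.11], [-173.66, 173.66]. Speed limits (degrees/s): [136.94, 136.94, 172.46, 180, 180, 180].

### API

Orientations are given as [roll, pitch, yaw] about the fixed x, y, z axes, in that order (R = Rz(yaw) Ry(pitch) Rx(roll)).
In Python, from plant import get_obs, snapshot, close_job, hold_point_z gives the robot as it stands. The module is installed in compiled form; this text tells all that it offers.
- The arm moves only by the tool jog_arm, never from a script. Its argument "commands" is a list of rows, each a list of 4 numbers: the shift along the world's x, y, z in mm, then the turn about the world's z in degrees. In form: [[x, y, z, turn], ...]. A call has exactly 10 rows; each row shifts and turns the commanded pose from where the row before left it; what a row does not reach is not made up. A row lasts 1/12 s, in which the tool goes at most 41.7 mm and 7.16 degrees, less where a joint would pass 70% of its speed; a pose out of reach is approached as far as the arm can. A call is refused whole if a number of a shift passes 41.7 or a number of a turn 7.16, either way. A call with a gripper value outside its range is refused whole. "fingers" is the finger opening in mm, from 0 to 87.6, set as the call begins (left out, the last holds). The fingers move at their own pace and stop on an object; the grip force is fixed at half the most. Time passes only in rows, so rows that do not move let the fingers close, or fill a call up. It gives the time, the measured TCP pose, the force and the opening at its end, in the units of the state.
- get_obs(): the state, without advancing time (a new reading comes with each control period).
- snapshot(name): name is "scene" or "side" or "wrist"; returns a dict with "image" (384x512x3 uint8, red, green, blue), "fov_y" (degrees; the focal length in pixels is half the picture's height over the tangent of half this angle, whatever the lens; pixels are square), "cx", "cy" (the principal point, pixels), "dist_coeffs" ([k1, k2, p1, p2, k3] as OpenCV has them; the pictures are not rectified), "rvec" (rotation vector, rad) and "tvec" (3), from world to camera coordinates, as OpenCV has them; the wrist camera has in their place "mount" (4x4, takes a point from camera to tool coordinates, whose origin is the TCP and whose axes are the flange's). Camera axes: x right, y down, z forward; pixel columns grow to the right and rows downward; lengths in m; the calibration is good to about 2 mm. A picture is of the moment at which its call begins: read the wrist's pose just before it. There is no depth.
- close_job(): hands the job in, once; it reports no verdict.
The state is a dict: "clock": time; "joint_pos": joint angles; "qvel": joint speeds; "tau": joint torques, N m; "tool_pos": TCP position; "orientation": TCP orientation; "force": force on the tool from outside, world axes, zero at the start; "moment": the same for the moment, N m; "opening": finger opening in m.
Only numpy, scipy, OpenCV 4.12 (cv2) and the standard library are available. Lean on these libraries where they do the work, as an engineer would, in place of code of your own. Each camera call takes 0.05 s, during which the arm holds its last target.

## Working session

There is one attempt and no reset: what is moved stays moved. The work goes in short steps, Python scripts to look and compute and a tool call to move; the robot and the scene stay as the last step left them, time stands still between calls to the robot, and variables do not carry over. Pictures are saved under pics/ and viewed, and the job is handed in when it is done.

Besides the shell and the picture viewer there is one more tool, called by a JSON object that holds its "api" and its "payload", one argument or row to a line. jog_arm: Moves the arm, as the interface text tells. Its arguments: {"type":"object","properties":{"commands":{"type":"array","items":{"type":"array","items":{"type":"number"}}},"fingers":{"type":"number"}},"required":["commands"]}

```bash
mkdir -p pics; cat > h.py <<'E'
import numpy as np,cv2,pickle
from plant import get_obs,snapshot,close_job,hold_point_z
def K(s):
    f=s["image"].shape[0]/2/np.tan(np.radians(s["fov_y"]/2))
    return np.array([[f,0,s["cx"]],[0,f,s["cy"]],[0,0,1.]])
def snap(n,tag):
    s=snapshot(n); pickle.dump(s,open(f"pics/{tag}.pkl","wb"))
    cv2.imwrite(f"pics/{tag}.png",cv2.cvtColor(s["image"],cv2.COLOR_RGB2BGR)); return s
def load(tag): return pickle.load(open(f"pics/{tag}.pkl","rb"))
def ray(s,uv):
    p=cv2.undistortPoints(np.array([[uv]],float),K(s),np.array(s["dist_coeffs"],float))[0,0]
    R=cv2.Rodrigues(np.array(s["rvec"],float))[0]; t=np.array(s["tvec"],float).ravel()
    d=R.T@np.array([p[0],p[1],1]); return -R.T@t,d/np.linalg.norm(d)
def onz(s,uv,z):
    c,d=ray(s,uv); return c+d*(z-c[2])/d[2]
def tri(s1,u1,s2,u2):
    c1,d1=ray(s1,u1);c2,d2=ray(s2,u2)
    A=np.stack([d1,-d2],1);k=np.linalg.lstsq(A,c2-c1,rcond=None)[0]
    a=c1+k[0]*d1;b=c2+k[1]*d2;return (a+b)/2,np.linalg.norm(a-b)
def proj(s,P):
    return cv2.projectPoints(np.array(P,float).reshape(-1,3),np.array(s["rvec"],float),np.array(s["tvec"],float),K(s),np.array(s["dist_coeffs"],float))[0][:,0]
E
python3 - <<'E'
from h import *
o=get_obs();print(o,hold_point_z)
for n in("scene","side","wrist"):
    s=snap(n,n+"0");print(n,s["fov_y"],s.get("tvec"),s.get("mount"))
E
```

```text
{'clock': 0.0, 'joint_pos': array([-4.94972928e+01,  2.05919406e+01,  6.35126335e-01, -2.15787431e-02,
       -7.01351448e+01, -1.65064248e+01]), 'qvel': array([-0.02553253,  0.05470621,  0.03325347, -0.01580807, -0.02108038,
        0.06619298]), 'tau': array([-6.11195610e-04, -5.82718277e+01,  2.93061090e+01,  6.99742377e+00,
        7.02840698e-03, -1.75933474e-04]), 'tool_pos': array([ 0.27429497, -0.61623259,  0.22562266]), 'orientation': array([ 1.79906067e+02, -6.68098925e-03, -1.56011061e+02]), 'force': array([-0.51917064,  0.53940411,  0.5033427 ]), 'moment': array([-0.04373991,  0.01532012, -0.03184651]), 'opening': 0.08746111374243733} 0.0188
scene 53.126814950830024 [ 0.36353986 -0.00832626  1.47505956] None
side 56.037791537718945 [0.42292738 0.2098392  1.07108682] None
wrist 70.26641890362095 None [[ 5.33966620e-04 -9.61486017e-01 -2.74853332e-01  7.52046904e-02]
 [ 9.99999288e-01  8.06709696e-04 -8.79282966e-04  1.10982583e-04]
 [ 1.06714512e-03 -2.74852667e-01  9.61485763e-01 -1.57010100e-01]
 [ 0.00000000e+00  0.00000000e+00  0.00000000e+00  1.00000000e+00]]
```

View pics/scene0.png

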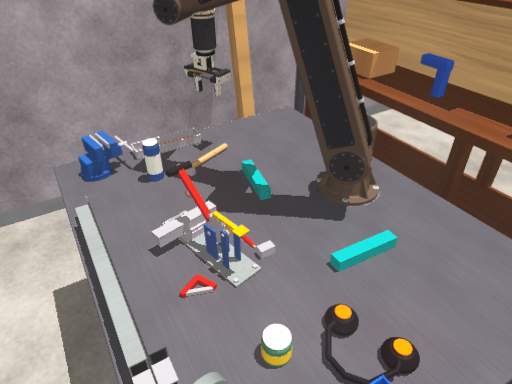

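View pics/side0.png

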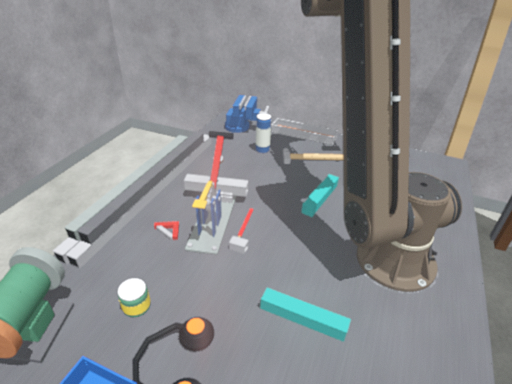

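View pics/wrist0.png

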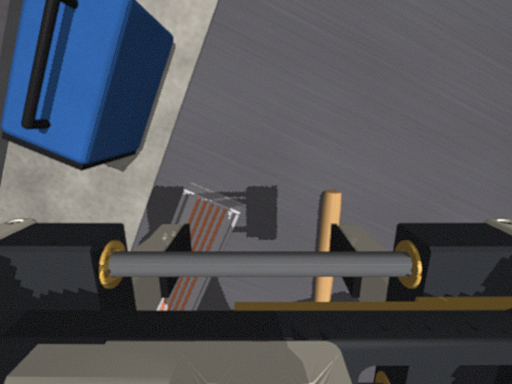

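```bash
python3 - <<'E'
from h import *
a=cv2.imread("pics/scene0.png")[155:295,140:290];b=cv2.imread("pics/side0.png")[120:260,140:270]
cv2.imwrite("pics/z1.png",cv2.resize(a,None,fx=5,fy=4.2857,interpolation=cv2.INTER_CUBIC) if 0 else cv2.resize(a,(640,597),interpolation=cv2.INTER_CUBIC))
cv2.imwrite("pics/z2.png",cv2.resize(b,(554,597),interpolation=cv2.INTER_CUBIC))
def cen(m,lo=30):
    n,l,st,c=cv2.connectedComponentsWithStats(m.astype(np.uint8))
    return [(st[i].tolist(),c[i].round(1).tolist()) for i in range(1,n) if st[i][4]>lo]
for t in("scene0","side0"):
    im=load(t)["image"].astype(int);r,g,bb=im[...,0],im[...,1],im[...,2]
    print(t,"yellow",cen((r>150)&(g>120)&(bb<90)))
    print("red",cen((r>120)&(g<60)&(bb<60)))
E
```

```text
scene0 yellow [([346, 0, 166, 103, 7719], [435.9, 43.6]), ([398, 0, 57, 13, 134], [427.2, 4.9]), ([441, 0, 71, 26, 460], [477.7, 12.7]), ([473, 4, 39, 9, 76], [495.7, 8.1]), ([371, 53, 8, 21, 55], [373.9, 60.7]), ([213, 211, 36, 26, 289], [231.2, 224.8]), ([335, 305, 17, 14, 181], [342.7, 311.2]), ([393, 339, 19, 16, 231], [402.5, 346.4]), ([261, 346, 31, 19, 252], [276.4, 357.7])]
red [([178, 168, 32, 53, 382], [193.5, 192.4]), ([242, 236, 12, 10, 45], [247.2, 240.2]), ([180, 275, 37, 23, 266], [196.7, 284.2])]
side0 yellow [([121, 296, 29, 19, 202], [136.2, 307.9])]
red []
```

View pics/z1.png

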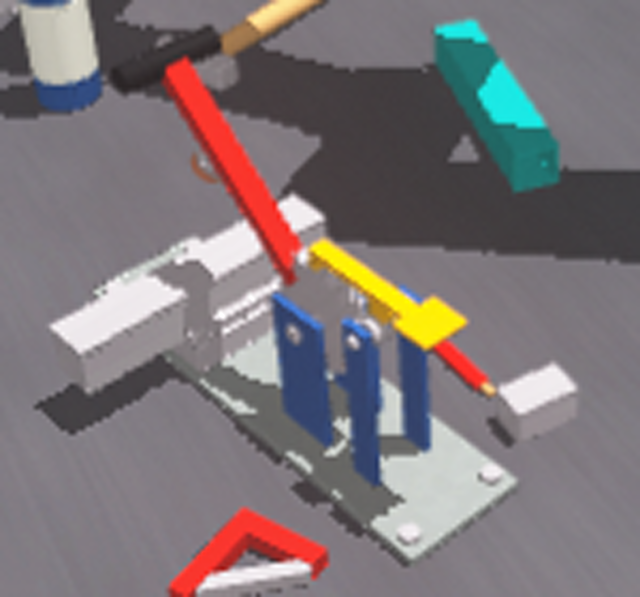

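View pics/z2.png

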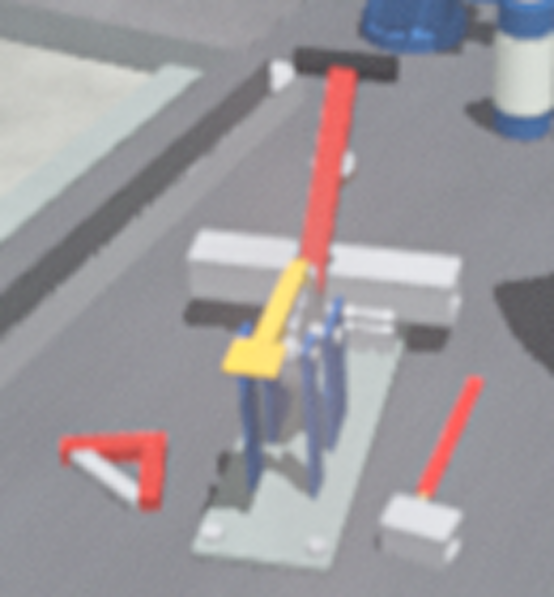

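```bash
python3 - <<'E'
from h import *
a,b=load("scene0"),load("side0")
A=lambda x,y:(140+(x+.5)/4.2667-.5,155+(y+.5)/4.264-.5)
B=lambda x,y:(140+(x+.5)/4.2615-.5,120+(y+.5)/4.264-.5)
print("tab",tri(a,A(431,322),b,B(254,357)))
print("barL",tri(a,A(118,76),b,B(297,60)));print("barR",tri(a,A(218,38),b,B(396,70)))
print("barmid",tri(a,A(167,57),b,B(347,65)))
c1=onz(a,A(410,560),.010);c2=onz(a,A(517,482),.010)
d1=onz(b,B(192,550),.010);d2=onz(b,B(328,568),.010)
print(c1,c2,d1,d2)
print("tube top corners",tri(a,A(50,328),b,B(190,262)))
E
```

```text
tab (array([0.55435926, 0.17613546, 0.16734468]), np.float64(0.0014748784686186005))
barL (array([ 0.65570965, -0.08086656,  0.24156248]), np.float64(0.004006325053140854))
barR (array([ 0.57729195, -0.09226421,  0.2429033 ]), np.float64(0.0006900808036903738))
barmid (array([ 0.61709794, -0.08909247,  0.24082381]), np.float64(0.002287156903493714))
[0.59714538 0.21521835 0.01      ] [0.50144263 0.19282614 0.01      ] [0.59388581 0.21696292 0.01      ] [0.49856815 0.19373737 0.01      ]
tube top corners (array([ 0.74233719, -0.04213171,  0.06536841]), np.float64(0.02735945423975176))
```

The two views agree. The clamp's +y axis points along about (-0.232, 0.973), the tab is at (0.555, 0.176, 0.167) and the bar is at (0.617, -0.088, 0.242). I'll close the fingers, then lift and travel to the tab while turning +79.4°, so the jaws lie along the clamp's x.

{"api": "jog_arm", "payload": {
  "commands": [
    [9.3,26.7,8,2.65],
    [9.3,26.7,8,2.65],
    [9.3,26.7,8,2.65],
    [9.3,26.7,8,2.65],
    [9.3,26.7,8,2.65],
    [9.3,26.7,8,2.65],
    [9.3,26.7,8,2.65],
    [9.3,26.7,8,2.65],
    [9.3,26.7,8,2.65],
    [9.3,26.7,8,2.65]
  ],
  "fingers": 0
}}

```text
clock: 0.98
tool_pos: [0.3675, -0.3483, 0.3068]
orientation: [180.0, 0.0, -129.4]
force: [0.9, 0.6, -0.3]
opening: 0.0266
```

{"api": "jog_arm", "payload": {
  "commands": [
    [9.3,26.7,0,2.65],
    [9.3,26.7,0,2.65],
    [9.3,26.7,0,2.65],
    [9.3,26.7,0,2.65],
    [9.3,26.7,0,2.65],
    [9.3,26.7,0,2.65],
    [9.3,26.7,0,2.65],
    [9.3,26.7,0,2.65],
    [9.3,26.7,0,2.65],
    [9.3,26.7,0,2.65]
  ]
}}

```text
clock: 1.82
tool_pos: [0.4605, -0.0812, 0.3066]
orientation: [-180.0, 0.0, -102.9]
force: [0.5, 0.2, -0.5]
opening: 0.0004
```

{"api": "jog_arm", "payload": {
  "commands": [
    [9.3,26.7,0,2.65],
    [9.3,26.7,0,2.65],
    [9.3,26.7,0,2.65],
    [9.3,26.7,0,2.65],
    [9.3,26.7,0,2.65],
    [9.3,26.7,0,2.65],
    [9.3,26.7,0,2.65],
    [9.3,26.7,0,2.65],
    [9.3,26.7,0,2.65],
    [9.3,26.7,0,2.65]
  ]
}}

```text
clock: 2.65
tool_pos: [0.5535, 0.1857, 0.3064]
orientation: [180.0, -0.0, -76.4]
force: [0.8, -0.5, 0.7]
opening: 0.0005
```

```bash
python3 - <<'E'
from h import *
from scipy.spatial.transform import Rotation as Ro
o=get_obs();s=snapshot("wrist")
T=np.eye(4);T[:3,:3]=Ro.from_euler("xyz",o["orientation"],degrees=True).as_matrix();T[:3,3]=o["tool_pos"]
W=np.linalg.inv(T@s["mount"]);s["rvec"]=cv2.Rodrigues(W[:3,:3])[0];s["tvec"]=W[:3,3]
pickle.dump(s,open("pics/w1.pkl","wb"))
im=cv2.cvtColor(s["image"],cv2.COLOR_RGB2BGR)
P=proj(s,[[.555,.176,.168],[.629,-.136,.103],[.617,-.088,.242],[.5535,.1857,.168]])
for p in P: cv2.circle(im,tuple(int(v) for v in np.clip(p,-999,999)),3,(255,0,255),1)
print(P);cv2.imwrite("pics/w1.png",im)
s=snap("scene","scene1");s=snap("side","side1")
cv2.imwrite("pics/z3.png",cv2.resize(cv2.imread("pics/side1.png")[60:260,120:320],(600,600)))
E
```

```text
[[ 259.77339022  176.60800146]
 [ 261.60064544 -143.1731636 ]
 [ 263.10175702 -250.90083748]
 [ 259.02708585  185.19286007]]
```

View pics/w1.png

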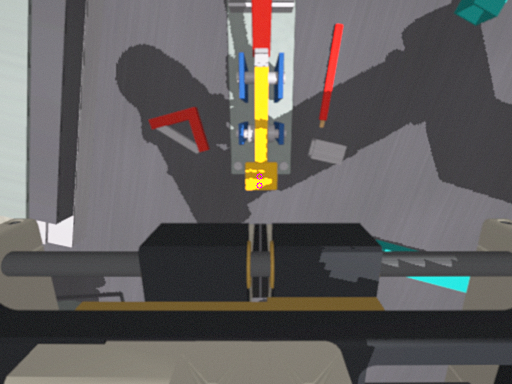

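View pics/z3.png

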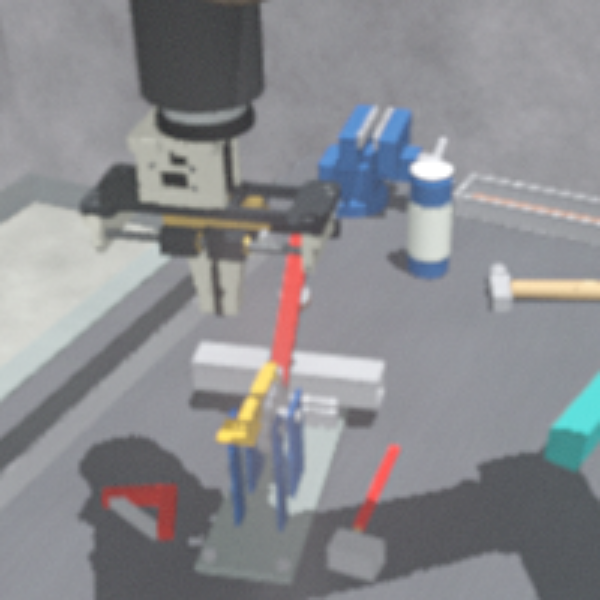

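{"api": "jog_arm", "payload": {
  "commands": [
    [0,0,-12,0],
    [0,0,-12,0],
    [0,0,-12,0],
    [0,0,-12,0],
    [0,0,-12,0],
    [0,0,-12,0],
    [0,0,-12,0],
    [0,0,-12,0],
    [0,0,-12,0],
    [0,0,-8,0]
  ]
}}

```text
clock: 3.63
tool_pos: [0.5527, 0.1833, 0.1895]
orientation: [179.9, -0.0, -76.6]
force: [-0.5, -1.0, -0.7]
opening: 0.0007
```

{"api": "jog_arm", "payload": {
  "commands": [
    [0,0,-3,0],
    [0,0,-3,0],
    [0,0,-3,0],
    [0,0,-3,0],
    [0,0,-3,0],
    [0,0,-3,0],
    [0,0,-3,0],
    [0,0,-2,0],
    [0,0,-2,0],
    [0,0,-2,0]
  ]
}}

```text
clock: 4.47
tool_pos: [0.554, 0.1853, 0.1643]
orientation: [-179.9, 0.1, -76.5]
force: [-1.9, 3.8, 5.6]
opening: 0.0002
```

{"api": "jog_arm", "payload": {
  "commands": [
    [0,0,-1,0],
    [0,0,-1,0],
    [0,0,-1,0],
    [0,0,-1,0],
    [0,0,-1,0],
    [0,0,0,0],
    [0,0,0,0],
    [0,0,0,0],
    [0,0,0,0],
    [0,0,0,0]
  ]
}}

```text
clock: 5.3
tool_pos: [0.5543, 0.1861, 0.1596]
orientation: [-179.8, 0.1, -76.5]
force: [-2.9, 5.1, 5.1]
opening: 0.0004
```

{"api": "jog_arm", "payload": {
  "commands": [
    [0,0,-1,0],
    [0,0,-1,0],
    [0,0,-1,0],
    [0,0,-1,0],
    [0,0,-1,0],
    [0,0,-1,0],
    [0,0,0,0],
    [0,0,0,0],
    [0,0,0,0],
    [0,0,0,0]
  ]
}}

```text
clock: 6.13
tool_pos: [0.5545, 0.1868, 0.1538]
orientation: [-179.8, 0.2, -76.4]
force: [-2.0, 7.7, 6.4]
opening: 0.0002
```

{"api": "jog_arm", "payload": {
  "commands": [
    [0,0,-1,0],
    [0,0,-1,0],
    [0,0,-1,0],
    [0,0,0,0],
    [0,0,0,0],
    [0,0,0,0],
    [0,0,0,0],
    [0,0,0,0],
    [0,0,0,0],
    [0,0,0,0]
  ]
}}

```text
clock: 6.97
tool_pos: [0.5547, 0.1872, 0.152]
orientation: [-179.7, 0.2, -76.4]
force: [-6.4, 9.6, 14.7]
opening: 0.0008
```

{"api": "jog_arm", "payload": {
  "commands": [
    [0,0,-1,0],
    [0,0,-1,0],
    [0,0,0,0],
    [0,0,0,0],
    [0,0,0,0],
    [0,0,0,0],
    [0,0,0,0],
    [0,0,0,0],
    [0,0,0,0],
    [0,0,0,0]
  ]
}}

```text
clock: 7.8
tool_pos: [0.5549, 0.1873, 0.1516]
orientation: [-179.6, 0.2, -76.4]
force: [-11.9, 8.9, 24.3]
opening: 0.0004
```

{"api": "jog_arm", "payload": {
  "commands": [
    [0,0,2,0],
    [0,0,3,0],
    [0,0,5,0],
    [0,0,10,0],
    [0,0,15,0],
    [0,0,20,0],
    [0,0,25,0],
    [0,0,25,0],
    [0,0,25,0],
    [0,0,25,0]
  ]
}}

```text
clock: 8.63
tool_pos: [0.5533, 0.1837, 0.3041]
orientation: [180.0, -0.0, -76.5]
force: [1.1, 0.3, 0.5]
opening: 0.0007
```

```bash
python3 - <<'E'
from h import *
from scipy.spatial.transform import Rotation as Ro
o=get_obs();print(o["tool_pos"],o["orientation"])
s=snap("scene","scene2");s=snap("side","side2")
a=cv2.resize(cv2.imread("pics/side2.png")[130:270,160:290],(390,420),interpolation=cv2.INTER_CUBIC)
b=cv2.resize(cv2.imread("pics/scene2.png")[160:300,150:280],(390,420),interpolation=cv2.INTER_CUBIC)
cv2.imwrite("pics/z4.png",np.hstack([a,b]))
E
```

```text
[0.55328321 0.18365883 0.30413255] [ 1.79973610e+02 -3.15508204e-02 -7.65327980e+01]
```

View pics/z4.png

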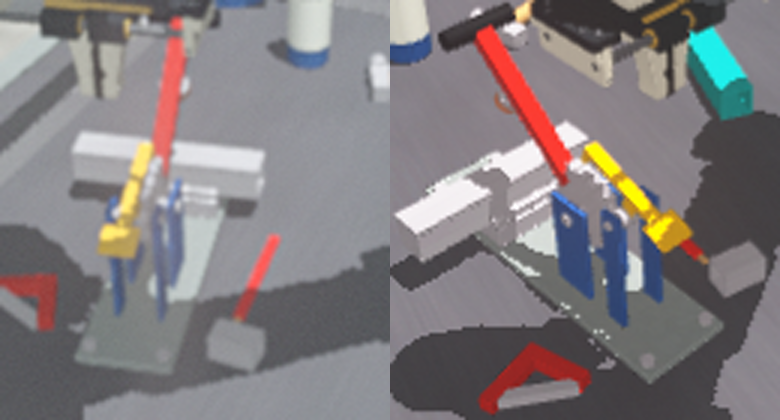

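Both views show the pawl tilted down, and it stayed there after release. The force went hard at z≈0.152, so it is on its stop. Next I move over the crossbar.

{"api": "jog_arm", "payload": {
  "commands": [
    [6.5,-27.3,0,0],
    [6.5,-27.3,0,0],
    [6.5,-27.3,0,0],
    [6.5,-27.3,0,0],
    [6.5,-27.3,0,0],
    [6.5,-27.3,0,0],
    [6.5,-27.3,0,0],
    [6.5,-27.3,0,0],
    [6.5,-27.3,0,0],
    [6.5,-27.3,0,0]
  ]
}}

```text
clock: 9.57
tool_pos: [0.6182, -0.0905, 0.3023]
orientation: [179.9, -0.0, -76.5]
force: [0.3, 0.6, -0.2]
opening: 0.0008
```

```bash
python3 - <<'E'
from h import *
o=get_obs();print(o["tool_pos"],o["orientation"])
s=snap("scene","scene3");s2=snap("side","side3");print(proj(s,[o["tool_pos"],[.617,-.087,.242]]),proj(s2,[o["tool_pos"],[.617,-.087,.242]]))
a=cv2.resize(cv2.imread("pics/side3.png")[90:230,160:290],(390,420),interpolation=cv2.INTER_CUBIC)
b=cv2.resize(cv2.imread("pics/scene3.png")[110:250,130:260],(390,420),interpolation=cv2.INTER_CUBIC)
cv2.imwrite("pics/z5.png",np.hstack([a,b]))
E
```

```text
[ 0.61824269 -0.09045159  0.3023347 ] [ 1.79943418e+02 -4.26919541e-03 -7.65251822e+01]
[[175.67068652 150.31213229]
 [179.09381961 168.33731252]] [[220.41061043 116.94876914]
 [220.86196101 134.4772072 ]]
```

View pics/z5.png

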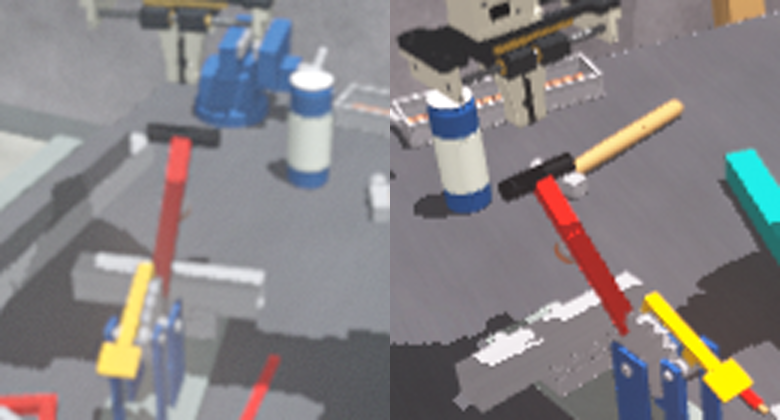

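{"api": "jog_arm", "payload": {
  "commands": [
    [0,0,-9,0],
    [0,0,-9,0],
    [0,0,-9,0],
    [0,0,-9,0],
    [0,0,-9,0],
    [0.3,-1.2,-3,0],
    [0.3,-1.2,-3,0],
    [0.3,-1.2,-3,0],
    [0.3,-1.2,-3,0],
    [0.3,-1.2,-3,0]
  ]
}}

```text
clock: 10.5
tool_pos: [0.6203, -0.0961, 0.244]
orientation: [-179.9, -0.1, -76.5]
force: [-1.1, -5.0, 6.7]
opening: 0.0004
```

{"api": "jog_arm", "payload": {
  "commands": [
    [0.45,-1.9,-3.3,0],
    [0.45,-1.9,-3.3,0],
    [0.45,-1.9,-3.3,0],
    [0.45,-1.9,-3.3,0],
    [0.45,-1.9,-3.3,0],
    [0.45,-1.9,-3.3,0],
    [0.45,-1.9,-3.3,0],
    [0.45,-1.9,-3.3,0],
    [0.45,-1.9,-3.3,0],
    [0.45,-1.9,-3.3,0]
  ]
}}

```text
clock: 11.33
tool_pos: [0.626, -0.1152, 0.2114]
orientation: [-179.8, -0.2, -76.5]
force: [-0.0, -4.2, 4.8]
opening: 0.0006
```

{"api": "jog_arm", "payload": {
  "commands": [
    [0.3,-1.7,-4.7,0],
    [0.3,-1.7,-4.7,0],
    [0.3,-1.7,-4.7,0],
    [0.3,-1.7,-4.7,0],
    [0.3,-1.7,-4.7,0],
    [0.3,-1.7,-4.7,0],
    [0.3,-1.7,-4.7,0],
    [0.3,-1.7,-4.7,0],
    [0.3,-1.7,-4.7,0],
    [0.3,-1.7,-4.7,0]
  ]
}}

```text
clock: 12.17
tool_pos: [0.6274, -0.1303, 0.1617]
orientation: [180.0, 0.0, -76.5]
force: [0.9, 1.6, 2.4]
opening: 0.0004
```

```bash
python3 - <<'E'
from h import *
s=snap("scene","scene4");s2=snap("side","side4")
a=cv2.resize(cv2.imread("pics/side4.png")[110:250,160:290],(390,420),interpolation=cv2.INTER_CUBIC)
b=cv2.resize(cv2.imread("pics/scene4.png")[140:280,130:260],(390,420),interpolation=cv2.INTER_CUBIC)
cv2.imwrite("pics/z6.png",np.hstack([a,b]))
E
```

```text
(no output)
```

View pics/z6.png

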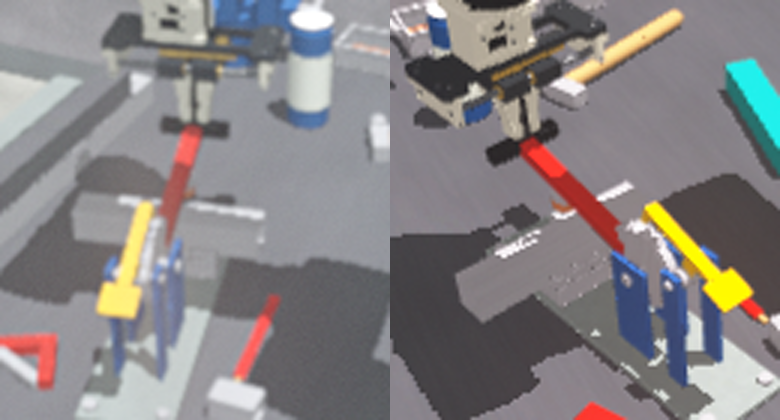

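```bash
python3 - <<'E'
from h import *
a,b=load("scene3"),load("side3")
print(onz(a,(130+465-390 and 130+(465-390)/3,110+205/3),0),onz(b,(160+308/3,90+180/3),0))
E
```

```text
[ 0.61186859 -0.4419252   0.        ] [ 0.60077452 -0.44419922  0.        ]
```

{"api": "jog_arm", "payload": {
  "commands": [
    [0.1,-0.5,-3.5,0],
    [0.1,-0.5,-3.5,0],
    [0.1,-0.5,-3.5,0],
    [0.1,-0.5,-3.5,0],
    [0.1,-0.5,-3.5,0],
    [0.1,-0.5,-3.5,0],
    [0.1,-0.5,-3.5,0],
    [0.1,-0.5,-3.5,0],
    [0.1,-0.5,-3.5,0],
    [0.1,-0.5,-3.5,0]
  ]
}}

```text
clock: 13.1
tool_pos: [0.6286, -0.1357, 0.1272]
orientation: [-180.0, -0.0, -76.5]
force: [0.4, -1.3, 2.1]
opening: 0.0005
```

{"api": "jog_arm", "payload": {
  "commands": [
    [0,0,-1.2,0],
    [0,0,-1.2,0],
    [0,0,-1.2,0],
    [0,0,-1.2,0],
    [0,0,-1.2,0],
    [0,0,-1.2,0],
    [0,0,-1.2,0],
    [0,0,-1.2,0],
    [0,0,-1.2,0],
    [0,0,0,0]
  ]
}}

```text
clock: 13.93
tool_pos: [0.6285, -0.1355, 0.1165]
orientation: [-180.0, 0.0, -76.5]
force: [0.5, -1.4, 0.5]
opening: 0.0004
```

{"api": "jog_arm", "payload": {
  "commands": [
    [0,0,-0.5,0],
    [0,0,-0.5,0],
    [0,0,-0.5,0],
    [0,0,-0.5,0],
    [0,0,-0.5,0],
    [0,0,-0.5,0],
    [0,0,0,0],
    [0,0,0,0],
    [0,0,0,0],
    [0,0,0,0]
  ]
}}

```text
clock: 14.77
tool_pos: [0.6286, -0.1357, 0.1142]
orientation: [-180.0, -0.0, -76.5]
force: [-0.8, -0.7, 6.3]
opening: 0.0002
```

{"api": "jog_arm", "payload": {
  "commands": [
    [0,0,-0.5,0],
    [0,0,-0.5,0],
    [0,0,-0.5,0],
    [0,0,0,0],
    [0,0,0,0],
    [0,0,0,0],
    [0,0,0,0],
    [0,0,0,0],
    [0,0,0,0],
    [0,0,0,0]
  ]
}}

```text
clock: 15.6
tool_pos: [0.6287, -0.1357, 0.114]
orientation: [-179.9, -0.0, -76.5]
force: [-3.0, 0.8, 13.1]
opening: 0.0004
```

The arm went hard at z = 0.114, which is bar centre 103 mm plus the 11 mm radius: the pad is on the tube. Now I release straight up.

{"api": "jog_arm", "payload": {
  "commands": [
    [0,0,-0.5,0],
    [0,0,0,0],
    [0,0,0,0],
    [0,0,1,0],
    [0,0,2,0],
    [0,0,4,0],
    [0,0,8,0],
    [0,0,15,0],
    [0,0,20,0],
    [0,0,25,0]
  ]
}}

```text
clock: 16.43
tool_pos: [0.6274, -0.1355, 0.1862]
orientation: [179.8, 0.1, -76.5]
force: [0.4, -0.6, -0.2]
opening: 0.0005
```

{"api": "jog_arm", "payload": {
  "commands": [
    [0,0,25,0],
    [0,0,25,0],
    [0,0,25,0],
    [0,0,25,0],
    [0,-10,20,0],
    [0,-20,0,0],
    [0,-20,0,0],
    [0,-20,0,0],
    [0,-20,0,0],
    [0,0,0,0]
  ]
}}

```text
clock: 17.27
tool_pos: [0.6279, -0.2283, 0.3066]
orientation: [179.9, -0.0, -76.6]
force: [-0.5, 0.4, -0.3]
opening: 0.0004
```

```bash
python3 - <<'E'
from h import *
s=snap("scene","scene5");s2=snap("side","side5")
a=cv2.resize(cv2.imread("pics/side5.png")[130:270,160:290],(390,420),interpolation=cv2.INTER_CUBIC)
b=cv2.resize(cv2.imread("pics/scene5.png")[160:300,140:270],(390,420),interpolation=cv2.INTER_CUBIC)
cv2.imwrite("pics/z7.png",np.hstack([a,b]))
P=[[.629,-.136,.103]];print(proj(s,P),proj(s2,P))
E
```

```text
[[175.34035745 198.37437322]] [[225.23883638 162.60679711]]
```

View pics/z7.png

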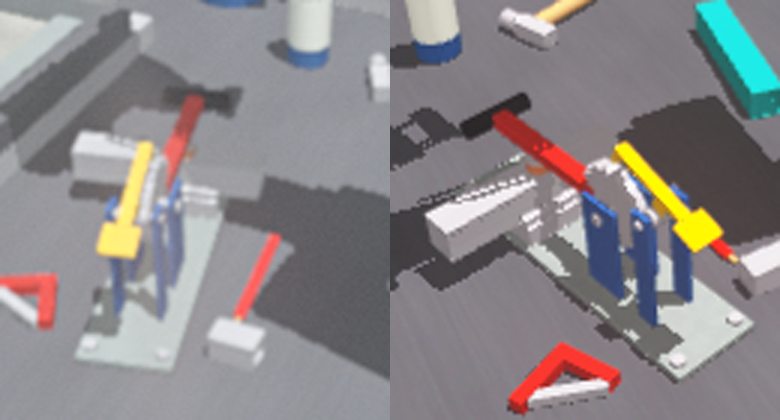

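View pics/scene5.png

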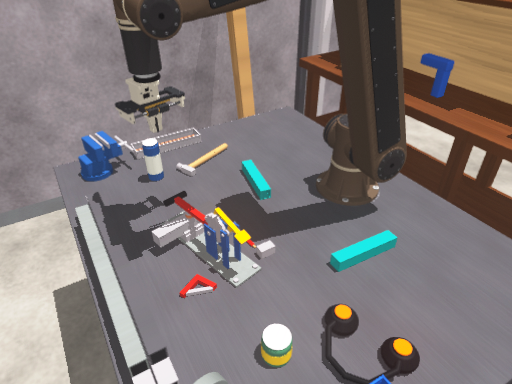

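```bash
python3 - <<'E'
from h import *
a,b=load("scene5"),load("side5")
print("tab",tri(a,(140+(697-390)/3,160+230/3),b,(160+118/3,130+240/3)))
print("bar",tri(a,(140+(495-390)/3,160+115/3),b,(160+201/3,130+98/3)))
print("predicted pressed tab", np.array([.592,.020])+.1679*np.array([-.232,.973]),.1507)
a0=cv2.imread("pics/side0.png").astype(int);b0=cv2.imread("pics/side2.png").astype(int);c=cv2.imread("pics/side5.png").astype(int)
cr=[cv2.resize(x[170:225,185:245].astype(np.uint8),(260,240),interpolation=cv2.INTER_CUBIC) for x in(a0,b0,c)]
cv2.imwrite("pics/z8.png",np.hstack(cr))
E
```

```text
tab (array([0.55274092, 0.18132931, 0.14743705]), np.float64(0.0008976242996486832))
bar (array([ 0.62729847, -0.1462451 ,  0.09665901]), np.float64(0.0012289003515105546))
predicted pressed tab [0.5530472 0.1833667] 0.1507
```

View pics/z8.png

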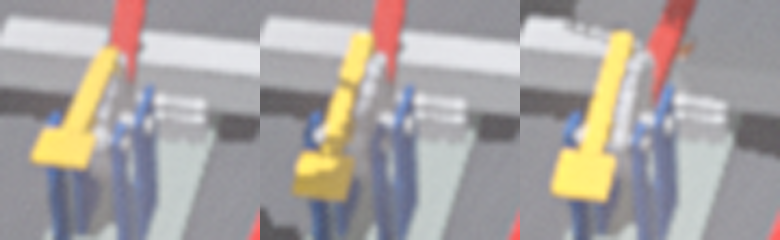

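```bash
python3 -c "
from h import *
print(close_job(),get_obs()['clock'])"
```

```text
the job is handed in; nothing more can be done
the job is handed in; nothing more can be done
```

The job is handed in, at about 17 s of the 48 s allowed. The arm is down with its copper pad on the tube, and the pawl is still free.

- **Pawl:** I pressed the yellow tab with closed fingers until it went hard, at z ≈ 0.152 m and about 24 N. It stayed down after I let go. The last pictures put the tab at z ≈ 0.147 m, against about 0.151 m expected when fully pressed and 0.167 m at the start.
- **Arm:** I then pushed the crossbar down along its arc until it went hard at tip height 0.114 m and about 13 N. That matches the level position (103 mm plus the 11 mm bar radius). I lifted the gripper clear, so the robot touches nothing.
- **Other things:** by eye in the last pictures, the tube and the loose items look unmoved. I did not measure them.

One check disagreed slightly. My hand-picked points in the last pictures put the crossbar about 6 mm low and 10 mm further out than expected. I took that as picking error, because the arm stopped hard at the right height.

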